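# Push a stage plate out over the end of its ledge

## Robot

A 7-joint arm with a two-finger parallel gripper is mounted at the origin on a cart in front of the work surface, level with it; the furniture and walls round the work are solid. World frame = base frame: x ahead of the robot, y to its left, z up, the work surface at z = 0. Lengths are in m, angles in degrees, forces in N, time in s.
With the tool pointing down it reaches from about 0.425 to 0.875 m from the base axis. Payload 8.4 kg.
Tool frame: the origin (TCP) lies midway between the tips of the shut fingers; the grasp point (between the pads) lies hold_point_z behind it (hold_point_z is the distance from the TCP to the grasp point, in m); z points along the fingers, y is the line along which they close (so a half turn about z gives the same grasp; the last joint's range is limited). The gripper opens to 85 mm and grips with 20 to 120 N. Pads are 22 mm wide; open, the fingers measure 114 mm over their backs; the gripper's body (76 mm by 85 mm) begins 54 mm behind the grasp point. The pads swing forward as they close: fully open they stand 13 mm farther back than shut.
Start: joints at [-71.23, 19.091, 2.286, 83.961, -0.768, 76.965, -3.352], TCP at [0.269, 0.592, 0.231] pointing down, gripper open.
Joint ranges: [-147.57, 147.57], [-21.85, 119.76], [-74.77, 79.35], [14.55, 137.4], [-85.83, 265.84], [4.83, 119.75], [-152.11, 152.11]. Speed limits (degrees/s): [127.2, 127.2, 159.86, 159.86, 180, 180, 180].

## Interface

Orientations are given as [roll, pitch, yaw] about the fixed x, y, z axes, in that order (R = Rz(yaw) Ry(pitch) Rx(roll)).
In Python, from station import read_state, snapshot, camera_params, finish_job, hold_point_z gives the robot as it stands.
- The arm moves only by the tool arm_command, never from a script. Its argument "commands" is a list of rows, each an object of numbers: "fingers": the opening in per cent of the stroke, from 0 (shut) to 100 (fully open); "x", "y", "z": the shift along the tool's x, y, z in m; "wx", "wy", "wz": the turn, a rotation vector about the tool's x, y, z in degrees. A call has 1 to 8 rows; each row is the pose to reach, as a shift and turn from the pose commanded when the call began, along the tool's axes at that moment; what a row does not reach only later rows make up. A row lasts 1/10 s, in which the tool goes at most 50 mm and 8.59 degrees, less where a joint would pass 70% of its speed; a pose out of reach is approached as far as the arm can. A call with a gripper value outside its range is refused whole. The fingers move at their own pace and stop on an object; "force" is the grip in N (left out, the last holds). Time passes only in rows, so rows that repeat a pose let the fingers close. It gives the time, the measured TCP pose, the force, the opening and the grip force at its end, in the units of the state.
- read_state(): the state, without advancing time (a new reading comes with each control period).
- snapshot(name): name is "scene" or "top"; returns the picture (400x640x3 uint8, blue, green, red); there is no depth.
- camera_params(name): a dict with "fx", "fy", "cx", "cy" (pixels), "dist_coeffs" ([k1, k2, p1, p2, k3] as OpenCV has them; the pictures are not rectified), "R" (3x3) and "t" (3): a world point X has camera coordinates R X + t. Camera axes: x right, y down, z forward; pixel columns grow to the right and rows downward; lengths in m; the calibration is good to about 2 mm. A picture is of the moment at which its call begins. camera_params takes no time and is no camera call.
- finish_job(): hands the job in; it is judged then, once.
The state is a dict: "t": time; "joint_positions": joint angles; "joint_velocities": joint speeds; "effort": joint torques, N m; "ee_pos": TCP position; "tool_rot": TCP orientation; "wrist_force": force on the tool from outside, world axes, zero at the start; "ft_torque": the same for the moment, N m; "width": opening from 0.0 (shut) to 1.0 (fully open); "finger_force": force on a finger pad.
Only numpy, scipy, OpenCV 4.12 (cv2) and the standard library are available. Lean on these libraries where they do the work, as an engineer would, in place of code of your own. Each camera call takes 0.05 s, during which the arm holds its last target. There are 200 camera calls.

## Task

Two flat aluminium stage plates lie in the two lanes of the raised black ledge. With a fingertip, push the longer plate along its lane until about a third of its length (4 cm) overhangs the open end of the ledge, so that someone can take it by its edge later, and leave it lying flat in its lane. Do not pick anything up, and leave the shorter plate and the things round the ledge where they are.

Things in the scene. Friction and masses are not known exactly. Their poses are not given: they have to be found in the camera images.
- ledge: fixed black ledge, 150 mm wide (its x), 320 mm long (its y), deck 40 mm above the worktop; origin on the worktop under its middle, z up. Two lanes along y, centred at x = -36 and +36 mm, each 66 mm wide between aluminium ribs 6 mm wide that rise 6 mm above the deck, flush with the plates' tops. End y = -160 (robot's right) is open, without a lip; end y = +160 (robot's left) has a wall.
- open_end (a point): middle of the open end of the ledge: the upper edge of the deck, 40 mm above the worktop, axes as the ledge's. The wall at the other end closes both lanes; it is 8 mm thick, its inner face 312 mm from here, its top 60 mm above the worktop.
- long_plate: loose bare aluminium plate, 60 mm wide (x), 120 mm long (y), 6 mm thick, about 0.12 kg, with an 18 mm round hole through its middle; origin at the centre of its underside; lies flat in one of the two lanes, lengthwise (its y along the ledge's y); stops sliding when no longer pushed. At least 50 mm are free between it and the end wall.
- short_plate: the same but 85 mm long and about 0.08 kg, in the other lane; to be left alone
- timer: bystander: flat white timer, 62 x 62 x 20 mm, on the worktop on the robot's side of the ledge; origin at the centre of its underside
- marker_red: bystander: white marker with a red cap, 138 mm long, 15 mm thick, lying on the worktop on the robot's side of the ledge; origin at the centre of its underside
- petri_2: bystander: round petri dish, 60 mm across, 15 mm high, on the worktop behind the ledge; origin at the centre of its underside
- bottle_oil: bystander: small dropper bottle, 26 mm across, 67 mm tall, on the worktop behind the ledge; origin at the centre of its underside
- forceps_1: bystander: steel forceps, 133 mm long, 10 mm thick, lying on the worktop off the open end of the ledge, below deck height; origin at the centre of its underside
Mind the look-alikes: they are no part of the job. What is shaped like the long_plate but purple is not meant.

How it is judged:
By the outcome, as a careful person would: the job done as asked, in the order asked, and still so for the second after the job is handed in, with the robot touching nothing.
It also fails if it takes over 35 s, if anything falls off the work surface, if the arm or the gripper's body presses on something with over 40 N, if the wrist force passes 120 N, or if a joint passes its speed limit or range.

## Working session

There is one attempt and no reset: what is moved stays moved. The work goes in short steps, Python scripts to look and compute and a tool call to move; the robot and the scene stay as the last step left them, time stands still between calls to the robot, and variables do not carry over. Pictures are saved under pics/ and viewed, at most 10 in all, crops included, and the job is handed in when it is done.

Besides the shell and the picture viewer there is one more tool, called after ">>>" by a JSON object that holds its "fn" and its "kwargs". arm_command: Moves the arm, as the interface text tells. Its arguments: {"type":"object","properties":{"commands":{"type":"array","items":{"type":"object","properties":{"fingers":{"type":"number"},"x":{"type":"number"},"y":{"type":"number"},"z":{"type":"number"},"wx":{"type":"number"},"wy":{"type":"number"},"wz":{"type":"number"}}}},"force":{"type":"number"}},"required":["commands"]}

```bash
mkdir -p pics
python3 - <<'E'
from station import *
import cv2
for n in("scene","top"):
    cv2.imwrite(f"pics/{n}0.png",snapshot(n)); p=camera_params(n); print(n,p)
print(read_state()); print(hold_point_z() if callable(hold_point_z) else hold_point_z)
E
```

```text
scene {'fx': 478.382862098204, 'fy': 478.382862098204, 'cx': 320.2607129335085, 'cy': 198.47933399121175, 'dist_coeffs': array([-0.03156481,  0.        ,  0.        ,  0.        ,  0.        ]), 'R': array([[ 0.64339133, -0.76533318, -0.01768407],
       [-0.39949748, -0.31596035, -0.86056425],
       [ 0.6530309 ,  0.56074431, -0.50903483]]), 't': array([-0.37813799,  0.26838602,  0.79822635])}
top {'fx': 493.4610501409386, 'fy': 493.4610501409386, 'cx': 320.6974542649487, 'cy': 195.59637431902107, 'dist_coeffs': array([-0.02595035,  0.        ,  0.        ,  0.        ,  0.        ]), 'R': array([[-3.37401580e-02, -9.99430598e-01,  2.87206894e-04],
       [-9.77792176e-01,  3.29501812e-02, -2.06970397e-01],
       [ 2.06843084e-01, -7.26404256e-03, -9.78347163e-01]]), 't': array([-0.03028708,  0.53079445,  1.3819031 ])}
{'t': 0.1, 'joint_positions': array([-71.22814902,  19.1274341 ,   2.28484339,  84.00606284,
        -0.76638344,  76.96701337,  -3.35098512]), 'joint_velocities': array([ 0.08658249, -0.00479559,  0.00591146, -0.0385348 ,  0.07328147,
       -0.07416906, -0.03643539]), 'effort': array([ 4.58827257e-03, -6.60014820e+01,  1.37008656e+00, -4.06479335e+01,
        1.70133321e-02,  8.99374107e-03,  1.97918644e-05]), 'ee_pos': array([0.26895114, 0.5912839 , 0.2305128 ]), 'tool_rot': array([-1.79915002e+02,  7.09620458e-03,  1.55544393e+02]), 'wrist_force': array([-0.21350776,  0.65342473, -0.61517909]), 'ft_torque': array([-0.01181758, -0.00727989, -0.01431662]), 'finger_force': 0.0, 'width': 0.998570725088472}
0.0187
```

View pics/top0.png

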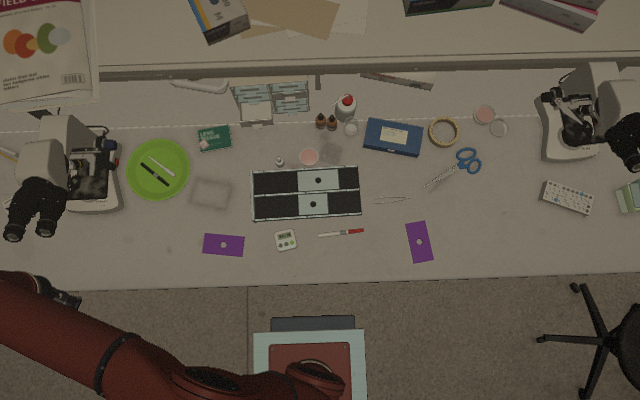

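View pics/scene0.png

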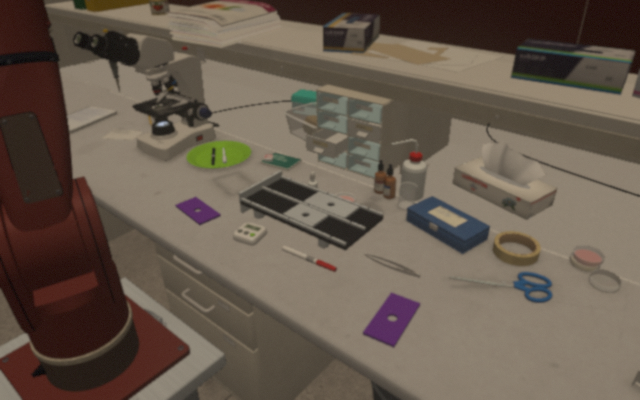

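The top view shows the ledge at cols 250–361 and rows 167–221. The plate in the upper (far) lane spans about cols 298–340, and the one in the lower lane about 298–329, so the far-lane plate looks like the long one. Next I'll measure it.

```bash
cat > h.py <<'E'
import numpy as np,cv2
from station import *
def ray(n,uv,z):
    p=camera_params(n);K=np.array([[p['fx'],0,p['cx']],[0,p['fy'],p['cy']],[0,0,1]])
    u=cv2.undistortPoints(np.array(uv,float).reshape(-1,1,2),K,p['dist_coeffs']).reshape(-1,2)
    R,t=p['R'],p['t'];c=-R.T@t
    d=np.c_[u,np.ones(len(u))]@R
    return c+d*((z-c[2])/d[:,2])[:,None]
def proj(n,X):
    p=camera_params(n);K=np.array([[p['fx'],0,p['cx']],[0,p['fy'],p['cy']],[0,0,1]])
    return cv2.projectPoints(np.array(X,float).reshape(-1,1,3),cv2.Rodrigues(p['R'])[0],p['t'],K,p['dist_coeffs'])[0].reshape(-1,2)
E
python3 - <<'E'
from h import *
im=cv2.imread("pics/top0.png");x0,y0,x1,y1=240,140,420,260
cv2.imwrite("pics/crop1.png",cv2.resize(im[y0:y1,x0:x1],None,fx=4.4,fy=4.4,interpolation=cv2.INTER_CUBIC))
g=cv2.cvtColor(im,cv2.COLOR_BGR2GRAY)
roi=np.zeros_like(g);roi[160:225,245:370]=1
blk=((g<45)&(roi>0)).astype(np.uint8)
n,l,s,c=cv2.connectedComponentsWithStats(blk)
for i in range(1,n):
    if s[i,4]>50:
        print(s[i]);q=cv2.boxPoints(cv2.minAreaRect(np.argwhere(l==i)[:,::-1].astype(np.float32)));print(q.round(1).tolist(),ray("top",q,.04).round(4).tolist())
for r in(176,181,186,200,205,210): print(r,g[r,245:370].tolist())
E
```

```text
[339 167  20  22 391]
[[338.1000061035156, 168.3000030517578], [357.1000061035156, 167.0], [358.5, 187.60000610351562], [339.5, 188.89999389648438]] [[0.6142, -0.1029, 0.04], [0.6162, -0.1598, 0.04], [0.553, -0.1608, 0.04], [0.5511, -0.1044, 0.04]]
[254 171  44  24 900]
[[252.6999969482422, 173.5], [296.20001220703125, 170.8000030517578], [297.5, 191.5], [254.0, 194.1999969482422]] [[0.6067, 0.1516, 0.04], [0.6106, 0.0221, 0.04], [0.5475, 0.0198, 0.04], [0.5436, 0.1481, 0.04]]
[328 191  33  23 667]
[[327.5, 192.60000610351562], [359.20001220703125, 190.60000610351562], [360.5, 211.6999969482422], [328.8999938964844, 213.6999969482422]] [[0.5411, -0.0687, 0.04], [0.544, -0.1623, 0.04], [0.4806, -0.163, 0.04], [0.4779, -0.0703, 0.04]]
[254 195  45  24 919]
[[253.89999389648438, 196.5], [297.0, 194.3000030517578], [298.1000061035156, 216.0], [255.0, 218.3000030517578]] [[0.5366, 0.1485, 0.04], [0.5391, 0.0215, 0.04], [0.474, 0.0197, 0.04], [0.4715, 0.1456, 0.04]]
176 [118, 117, 117, 120, 114, 127, 131, 98, 61, 37, 28, 34, 38, 35, 38, 34, 34, 37, 36, 35, 35, 34, 35, 38, 38, 32, 37, 36, 3
[... 2506 characters left out ...]
 45, 41, 34, 38, 40, 42, 39, 37, 37, 42, 40, 39, 43, 37, 39, 36, 41, 41, 41, 33, 39, 41, 40, 38, 37, 33, 112, 118, 122, 120, 118, 116, 119, 120, 120]
210 [116, 115, 117, 115, 117, 117, 135, 132, 113, 73, 39, 33, 30, 39, 39, 36, 37, 40, 31, 35, 36, 32, 38, 33, 41, 34, 35, 37, 37, 39, 32, 38, 40, 40, 34, 39, 39, 37, 38, 36, 36, 38, 37, 38, 41, 44, 39, 38, 39, 37, 37, 35, 38, 53, 128, 132, 131, 132, 130, 132, 131, 133, 131, 130, 131, 132, 128, 130, 130, 131, 129, 129, 130, 132, 129, 129, 129, 129, 129, 130, 127, 131, 135, 67, 33, 32, 38, 38, 39, 40, 38, 39, 39, 36, 37, 36, 41, 40, 38, 39, 38, 38, 38, 38, 41, 38, 40, 41, 40, 41, 44, 40, 39, 43, 37, 31, 62, 112, 118, 117, 118, 119, 116, 117, 116]
```

View pics/crop1.png

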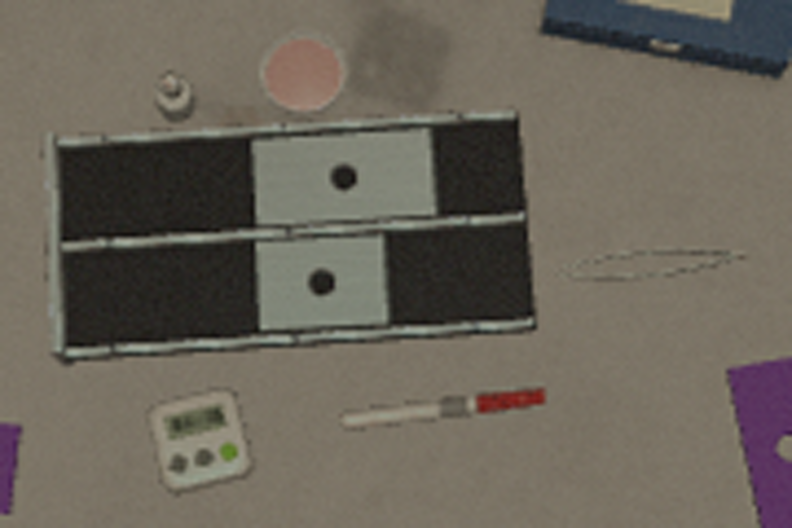

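The crop confirms it: the long plate is in the far lane, with its hole at crop (344,177), and the short plate is in the near lane. The forceps lie lower, off the near side of the open end. Now a subpixel fit of the edges.

```bash
cat >> h.py <<'E'
def cross(a,lo,hi,th=80):   # subpixel crossing of th along 1D profile between lo and hi
    for i in range(lo,hi):
        if (a[i]-th)*(a[i+1]-th)<=0 and a[i]!=a[i+1]: return i+(th-a[i])/(a[i+1]-a[i])
def edges(im,rear,front,rows=range(172,187)):
    g=cv2.cvtColor(im,cv2.COLOR_BGR2GRAY).astype(float)
    out={}
    for k,(lo,hi,z) in dict(rear=(*rear,.046),front=(*front,.046),open=(352,364,.04),wall=(249,258,.06)).items():
        pts=[(c,r) for r in rows if (c:=cross(g[r],lo,hi)) is not None]
        if pts: out[k]=ray("top",pts,z)
    return out
E
python3 - <<'E'
from h import *
im=cv2.imread("pics/top0.png");g=cv2.cvtColor(im,cv2.COLOR_BGR2GRAY).astype(float)
e=edges(im,(290,305),(330,348))
for k,v in e.items():
    p=np.polyfit(v[:,0],v[:,1],1);print(k,v.mean(0).round(4),v[:,1].std().round(4),"slope deg",np.degrees(np.arctan(p[0])).round(2))
for lo,hi,name in((164,178,"far rib"),(183,198,"mid rib")):
    pts=[]
    for c in list(range(260,292))+list(range(342,355)):
        col=g[:,c]; 
        rr=range(hi,lo,-1) if name=="far rib" else range(lo,hi)
        for r in rr:
            a,b=(r-1,r) if name=="far rib" else (r,r+1)
            if (col[a]-80)*(col[b]-80)<=0 and col[a]!=col[b]: pts.append((c,a+(80-col[a])/(col[b]-col[a])));break
    v=ray("top",pts,.046);p=np.polyfit(v[:,1],v[:,0],1);print(name,"x(y)=",p.round(4),"std",np.std(v[:,0]-np.polyval(p,v[:,1])).round(4))
p=camera_params("top");print((-p['R'].T@p['t']).round(3))
s=(237.5+0);print(ray("top",[(316.8,179.8)],.046))
E
```

```text
rear [0.5839 0.0194 0.046 ] 0.0005 slope deg 2.0
front [ 0.5799 -0.1014  0.046 ] 0.0005 slope deg 2.03
open [ 0.5793 -0.1624  0.04  ] 0.0006 slope deg 1.64
wall [0.5833 0.149  0.06  ] 0.0008 slope deg 3.55
far rib x(y)= [-0.0323  0.6119] std 0.0008
mid rib x(y)= [-0.0306  0.546 ] std 0.0005
[ 0.232 -0.038  1.462]
[[ 0.5795239  -0.03834054  0.046     ]]
```

>>> {"fn": "arm_command", "kwargs": {"commands": [{"fingers": 0,"x": -0.04,"y": -0.03,"z": 0,"wz": 5},{"fingers": 0,"x": -0.08,"y": -0.056,"z": 0,"wz": 13},{"fingers": 0,"x": -0.12,"y": -0.084,"z": 0,"wz": 20},{"fingers": 0,"x": -0.16,"y": -0.112,"z": 0,"wz": 27},{"fingers": 0,"x": -0.2,"y": -0.14,"z": 0,"wz": 33},{"fingers": 0,"x": -0.24,"y": -0.168,"z": 0,"wz": 39},{"fingers": 0,"x": -0.27,"y": -0.189,"z": 0,"wz": 45},{"fingers": 0,"x": -0.27,"y": -0.189,"z": 0,"wz": 45}], "force": 40}}

```text
schema error: expected keys fingers, x, y, z, wx, wy, wz
```

>>> {"fn": "arm_command", "kwargs": {"commands": [{"fingers": 0,"x": -0.04,"y": -0.03,"z": 0,"wx": 0,"wy": 0,"wz": 5},{"fingers": 0,"x": -0.08,"y": -0.056,"z": 0,"wx": 0,"wy": 0,"wz": 13},{"fingers": 0,"x": -0.12,"y": -0.084,"z": 0,"wx": 0,"wy": 0,"wz": 20},{"fingers": 0,"x": -0.16,"y": -0.112,"z": 0,"wx": 0,"wy": 0,"wz": 27},{"fingers": 0,"x": -0.2,"y": -0.14,"z": 0,"wx": 0,"wy": 0,"wz": 33},{"fingers": 0,"x": -0.24,"y": -0.168,"z": 0,"wx": 0,"wy": 0,"wz": 39},{"fingers": 0,"x": -0.27,"y": -0.189,"z": 0,"wx": 0,"wy": 0,"wz": 45},{"fingers": 0,"x": -0.27,"y": -0.189,"z": 0,"wx": 0,"wy": 0,"wz": 45}], "force": 40}}

```text
t: 0.9
ee_pos: [0.4398, 0.3021, 0.2314]
tool_rot: [180.0, 0.1, 109.9]
wrist_force: [0.1, 1.0, -1.2]
width: 0.003
finger_force: 0.0
```

>>> {"fn": "arm_command", "kwargs": {"commands": [{"fingers": 0,"x": -0.045,"y": 0.008,"z": 0,"wx": 0,"wy": 0,"wz": 5},{"fingers": 0,"x": -0.09,"y": 0.016,"z": 0.01,"wx": 0,"wy": 0,"wz": 10},{"fingers": 0,"x": -0.135,"y": 0.024,"z": 0.03,"wx": 0,"wy": 0,"wz": 15},{"fingers": 0,"x": -0.175,"y": 0.032,"z": 0.05,"wx": 0,"wy": 0,"wz": 18.4},{"fingers": 0,"x": -0.215,"y": 0.04,"z": 0.07,"wx": 0,"wy": 0,"wz": 18.4},{"fingers": 0,"x": -0.25,"y": 0.046,"z": 0.09,"wx": 0,"wy": 0,"wz": 18.4},{"fingers": 0,"x": -0.265,"y": 0.048,"z": 0.1,"wx": 0,"wy": 0,"wz": 18.4},{"fingers": 0,"x": -0.265,"y": 0.048,"z": 0.1,"wx": 0,"wy": 0,"wz": 18.4}]}}

```text
t: 1.7
ee_pos: [0.5741, 0.074, 0.1293]
tool_rot: [-179.8, 0.1, 92.0]
wrist_force: [-0.5, 0.2, -0.0]
width: -0.002
finger_force: 0.0
```

Run:
```python
from h import *
im=snapshot("top");s=read_state();print(s['ee_pos'].round(4),s['tool_rot'].round(2))
cv2.imwrite("pics/crop2.png",np.hstack([cv2.resize(im[140:260,240:380],None,fx=2.8,fy=2.8),cv2.resize(snapshot("scene")[120:240,220:360],None,fx=2.8,fy=2.8)]))
```

```text
[0.5741 0.0761 0.1303] [-1.7988e+02  5.0000e-02  9.2090e+01]
```

View pics/crop2.png

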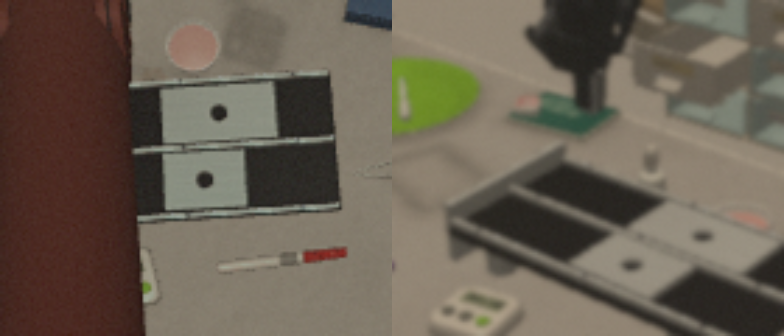

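The gripper hangs, shut, above the far lane behind the plate (tip at scene crop (590,95)), and nothing has been disturbed. Lowering it into the lane.

>>> {"fn": "arm_command", "kwargs": {"commands": [{"fingers": 0,"x": 0,"y": 0.003,"z": 0.03,"wx": 0,"wy": 0,"wz": 0},{"fingers": 0,"x": 0,"y": 0.003,"z": 0.055,"wx": 0,"wy": 0,"wz": 0},{"fingers": 0,"x": 0,"y": 0.003,"z": 0.07,"wx": 0,"wy": 0,"wz": 0},{"fingers": 0,"x": 0,"y": 0.003,"z": 0.08,"wx": 0,"wy": 0,"wz": 0},{"fingers": 0,"x": 0,"y": 0.003,"z": 0.085,"wx": 0,"wy": 0,"wz": 0},{"fingers": 0,"x": 0,"y": 0.003,"z": 0.087,"wx": 0,"wy": 0,"wz": 0},{"fingers": 0,"x": 0,"y": 0.003,"z": 0.087,"wx": 0,"wy": 0,"wz": 0}]}}

```text
t: 2.5
ee_pos: [0.578, 0.0768, 0.0449]
tool_rot: [180.0, -0.0, 92.2]
wrist_force: [0.4, -0.9, -0.0]
width: -0.001
finger_force: 0.0
```

Run:
```python
from h import *
im=snapshot("scene");s=read_state();print(s['ee_pos'].round(4),s['tool_rot'].round(2),s['wrist_force'])
cv2.imwrite("pics/crop3.png",cv2.resize(im[150:250,230:390],None,fx=4,fy=4))
```

```text
[0.578  0.0768 0.0451] [ 1.7994e+02 -2.0000e-02  9.2140e+01] [ 0.42834368 -0.56962624  0.88423409]
```

View pics/crop3.png

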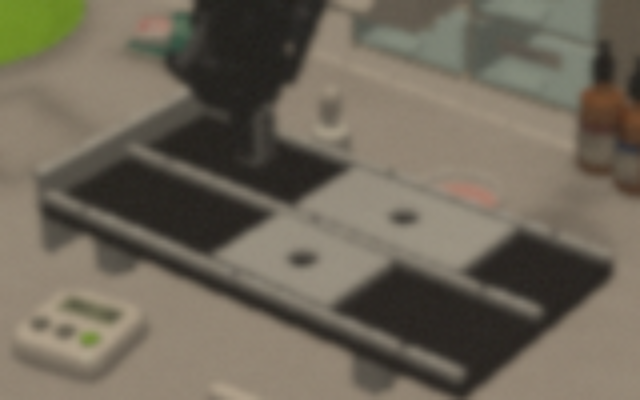

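The tip is in the far lane at (258,160), clear of the ribs and the wall. I'll lower it a touch more.

>>> {"fn": "arm_command", "kwargs": {"commands": [{"fingers": 0,"x": 0,"y": 0,"z": 0.0012,"wx": 0,"wy": 0,"wz": 0},{"fingers": 0,"x": 0,"y": 0,"z": 0.0025,"wx": 0,"wy": 0,"wz": 0},{"fingers": 0,"x": 0,"y": 0,"z": 0.0025,"wx": 0,"wy": 0,"wz": 0}]}}

```text
t: 2.85
ee_pos: [0.5776, 0.0767, 0.0419]
tool_rot: [180.0, -0.0, 92.1]
wrist_force: [-0.5, -0.0, -0.0]
width: 0.001
finger_force: 0.0
```

>>> {"fn": "arm_command", "kwargs": {"commands": [{"fingers": 0,"x": -0.02,"y": 0,"z": 0,"wx": 0,"wy": 0,"wz": 0},{"fingers": 0,"x": -0.035,"y": 0,"z": 0,"wx": 0,"wy": 0,"wz": 0},{"fingers": 0,"x": -0.043,"y": 0,"z": 0,"wx": 0,"wy": 0,"wz": 0},{"fingers": 0,"x": -0.05,"y": 0,"z": 0,"wx": 0,"wy": 0,"wz": 0},{"fingers": 0,"x": -0.057,"y": 0,"z": 0,"wx": 0,"wy": 0,"wz": 0},{"fingers": 0,"x": -0.064,"y": 0,"z": 0,"wx": 0,"wy": 0,"wz": 0},{"fingers": 0,"x": -0.07,"y": 0,"z": 0,"wx": 0,"wy": 0,"wz": 0},{"fingers": 0,"x": -0.07,"y": 0,"z": 0,"wx": 0,"wy": 0,"wz": 0}]}}

```text
t: 3.65
ee_pos: [0.5802, 0.0056, 0.0418]
tool_rot: [-180.0, 0.0, 92.1]
wrist_force: [0.1, -0.1, 1.3]
width: -0.001
finger_force: 0.0
```

```bash
cat > look.py <<'E'
from h import *
import sys
im=snapshot("top");s=read_state();print(s['ee_pos'].round(4),s['tool_rot'].round(2),s['wrist_force'].round(1))
cv2.imwrite("pics/last.png",im);g=cv2.cvtColor(im,cv2.COLOR_BGR2GRAY)
print(g[179,290:395].tolist())
E
python3 look.py
```

```text
[0.5801 0.0062 0.0418] [-1.7999e+02  1.0000e-02  9.2110e+01] [-0.5 -0.3 -1. ]
[49, 52, 47, 53, 46, 49, 49, 49, 49, 47, 49, 49, 43, 43, 46, 49, 44, 44, 42, 45, 42, 38, 31, 133, 140, 137, 137, 136, 136, 138, 137, 137, 144, 96, 42, 30, 37, 35, 29, 76, 134, 143, 140, 141, 140, 137, 142, 141, 141, 140, 139, 140, 141, 140, 140, 141, 124, 60, 33, 38, 38, 41, 39, 40, 46, 39, 39, 36, 55, 122, 126, 126, 123, 123, 123, 126, 121, 125, 125, 123, 126, 127, 126, 125, 126, 124, 126, 125, 125, 125, 127, 123, 126, 125, 124, 124, 125, 128, 127, 124, 124, 125, 122, 125, 123]
```

The plate moves with the tip, at about the expected contact point. The front edge went from col 338.6 to 346.6, about 23 mm. About 78 mm remain; I'll push 62 now.

>>> {"fn": "arm_command", "kwargs": {"commands": [{"fingers": 0,"x": -0.006,"y": 0,"z": 0,"wx": 0,"wy": 0,"wz": 0},{"fingers": 0,"x": -0.014,"y": 0,"z": 0,"wx": 0,"wy": 0,"wz": 0},{"fingers": 0,"x": -0.023,"y": 0,"z": 0,"wx": 0,"wy": 0,"wz": 0},{"fingers": 0,"x": -0.032,"y": 0,"z": 0,"wx": 0,"wy": 0,"wz": 0},{"fingers": 0,"x": -0.041,"y": 0,"z": 0,"wx": 0,"wy": 0,"wz": 0},{"fingers": 0,"x": -0.05,"y": 0,"z": 0,"wx": 0,"wy": 0,"wz": 0},{"fingers": 0,"x": -0.057,"y": 0,"z": 0,"wx": 0,"wy": 0,"wz": 0},{"fingers": 0,"x": -0.062,"y": 0,"z": 0,"wx": 0,"wy": 0,"wz": 0}]}}

```text
t: 4.5
ee_pos: [0.5824, -0.0562, 0.0418]
tool_rot: [-180.0, 0.0, 92.1]
wrist_force: [-0.7, 0.9, -0.2]
width: -0.001
finger_force: 0.3
```

```bash
cat >> look.py <<'E'
g=g.astype(float)
# front edge: plate ~138 vs table ~123; hole centre as a second cue
hole=[(c,r) for r in range(174,186) for c in range(320,370) if g[r,c]<70]
print("hole",ray("top",[np.mean(hole,0)],.046).round(4) if hole else None)
print(np.round(np.mean([g[r,325:400] for r in range(178,181)],0)).tolist())
cv2.imwrite(f"pics/c{int(s['t']*100)}.png",cv2.resize(im[150:230,280:400],None,fx=6,fy=6,interpolation=cv2.INTER_CUBIC)); print(f"pics/c{int(s['t']*100)}.png")
E
python3 look.py | grep -v '^\[[0-9]*, '
```

```text
[ 0.5825 -0.0569  0.0419] [1.800e+02 3.000e-02 9.207e+01] [ 0.4 -0.7  0.1]
hole [[ 0.5801 -0.0774  0.046 ]]
[47.0, 47.0, 47.0, 46.0, 46.0, 44.0, 45.0, 40.0, 44.0, 40.0, 42.0, 30.0, 115.0, 138.0, 138.0, 138.0, 137.0, 139.0, 141.0, 99.0, 47.0, 32.0, 34.0, 29.0, 57.0, 124.0, 141.0, 140.0, 140.0, 141.0, 141.0, 140.0, 141.0, 142.0, 141.0, 141.0, 141.0, 141.0, 141.0, 141.0, 141.0, 141.0, 136.0, 127.0, 125.0, 125.0, 127.0, 128.0, 126.0, 127.0, 127.0, 126.0, 125.0, 124.0, 125.0, 126.0, 124.0, 125.0, 123.0, 126.0, 126.0, 126.0, 125.0, 125.0, 124.0, 125.0, 124.0, 125.0, 125.0, 125.0, 126.0, 125.0, 125.0, 126.0, 126.0]
pics/c455.png
```

Run:
```python
from h import *
print(ray("top",[(338.65,179),(346.65,179),(367.25,179),(346.8,179),(358.3,179)],.046).round(4)[:,1], ray("top",[(358.3,179)],.04)[:,1])
```

```text
[-0.1029 -0.1265 -0.1874 -0.127  -0.161 ] [-0.16147466]
```

View pics/c455.png

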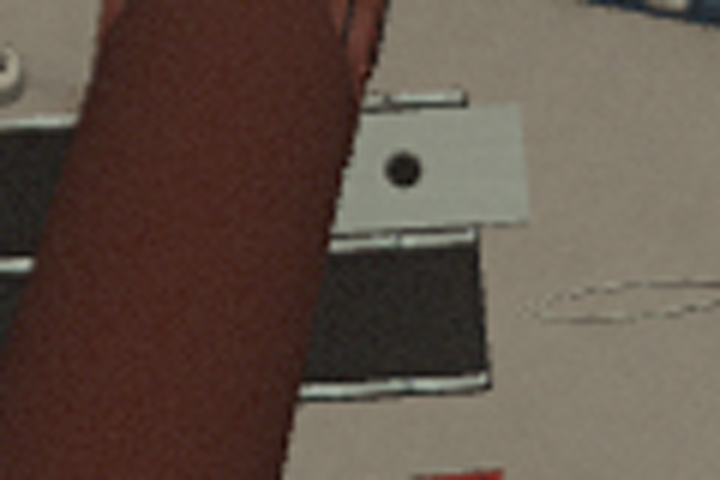

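The plate lies in its lane, with its front edge at crop col 525 and the ledge end at about 470. That is about 25.5 mm of overhang, with 14.5 mm to go.

>>> {"fn": "arm_command", "kwargs": {"commands": [{"fingers": 0,"x": -0.004,"y": 0,"z": 0,"wx": 0,"wy": 0,"wz": 0},{"fingers": 0,"x": -0.008,"y": 0,"z": 0,"wx": 0,"wy": 0,"wz": 0},{"fingers": 0,"x": -0.012,"y": 0,"z": 0,"wx": 0,"wy": 0,"wz": 0},{"fingers": 0,"x": -0.0145,"y": 0,"z": 0,"wx": 0,"wy": 0,"wz": 0},{"fingers": 0,"x": -0.0145,"y": 0,"z": 0,"wx": 0,"wy": 0,"wz": 0}]}}

```text
t: 5.05
ee_pos: [0.583, -0.0703, 0.0418]
tool_rot: [-180.0, 0.0, 92.1]
wrist_force: [0.1, -0.1, -0.6]
width: 0.001
finger_force: 0.0
```

```bash
python3 look.py | grep -v '^\[[0-9]*, '
```

```text
[ 0.583  -0.07    0.0419] [1.800e+02 1.000e-02 9.213e+01] [ 0.2 -0.3 -0.2]
hole [[ 0.5798 -0.0848  0.046 ]]
[50.0, 50.0, 48.0, 50.0, 51.0, 48.0, 45.0, 45.0, 47.0, 46.0, 47.0, 47.0, 45.0, 43.0, 42.0, 40.0, 36.0, 68.0, 133.0, 140.0, 138.0, 138.0, 140.0, 139.0, 98.0, 51.0, 38.0, 38.0, 48.0, 77.0, 135.0, 142.0, 141.0, 142.0, 142.0, 141.0, 141.0, 141.0, 141.0, 140.0, 140.0, 142.0, 140.0, 141.0, 141.0, 140.0, 142.0, 137.0, 127.0, 125.0, 127.0, 126.0, 126.0, 124.0, 125.0, 126.0, 124.0, 123.0, 124.0, 124.0, 124.0, 125.0, 126.0, 127.0, 125.0, 124.0, 126.0, 123.0, 124.0, 124.0, 125.0, 126.0, 125.0, 125.0, 126.0]
pics/c509.png
```

The front edge is now at col 372.3, an overhang of about 40 mm. I'll back off, then lift.

>>> {"fn": "arm_command", "kwargs": {"commands": [{"fingers": 0,"x": 0.01,"y": 0,"z": 0,"wx": 0,"wy": 0,"wz": 0},{"fingers": 0,"x": 0.03,"y": 0,"z": 0,"wx": 0,"wy": 0,"wz": 0},{"fingers": 0,"x": 0.03,"y": 0,"z": -0.02,"wx": 0,"wy": 0,"wz": 0},{"fingers": 0,"x": 0.03,"y": 0,"z": -0.06,"wx": 0,"wy": 0,"wz": 0},{"fingers": 0,"x": 0.03,"y": 0,"z": -0.1,"wx": 0,"wy": 0,"wz": 0},{"fingers": 0,"x": 0.07,"y": 0,"z": -0.12,"wx": 0,"wy": 0,"wz": 0},{"fingers": 0,"x": 0.11,"y": 0,"z": -0.14,"wx": 0,"wy": 0,"wz": 0},{"fingers": 0,"x": 0.15,"y": 0,"z": -0.15,"wx": 0,"wy": 0,"wz": 0}]}}

```text
t: 5.9
ee_pos: [0.5778, 0.0825, 0.1941]
tool_rot: [179.8, -0.1, 92.1]
wrist_force: [1.2, 0.1, 1.1]
width: -0.001
finger_force: 0.0
```

>>> {"fn": "arm_command", "kwargs": {"commands": [{"fingers": 0,"x": 0.04,"y": 0,"z": 0,"wx": 0,"wy": 0,"wz": 0},{"fingers": 0,"x": 0.08,"y": 0,"z": 0,"wx": 0,"wy": 0,"wz": 0},{"fingers": 0,"x": 0.12,"y": -0.02,"z": 0,"wx": 0,"wy": 0,"wz": 0},{"fingers": 0,"x": 0.15,"y": -0.03,"z": 0,"wx": 0,"wy": 0,"wz": 0},{"fingers": 0,"x": 0.15,"y": -0.03,"z": 0,"wx": 0,"wy": 0,"wz": 0}]}}

```text
t: 6.4
ee_pos: [0.5388, 0.2358, 0.1915]
tool_rot: [-179.9, -0.1, 92.6]
wrist_force: [-0.4, 0.2, -0.6]
width: 0.001
finger_force: 0.0
```

Run:
```python
from h import *
im=snapshot("top");b=snapshot("scene");print(read_state()['ee_pos'].round(3))
g=cv2.cvtColor(im,cv2.COLOR_BGR2GRAY).astype(float)
for r in(174,179,184):
    f=cross(g[r],364,380,132);q=cross(g[r],310,335,80);print(r,ray("top",[(f,r),(q,r)],.046)[:,1].round(4) if f and q else (f,q))
cv2.imwrite("pics/final.png",np.hstack([cv2.resize(im[150:250,245:385],(400,286)),cv2.resize(b[150:260,230:384],(400,286))]))
```

```text
[0.541 0.23  0.192]
174 [-0.2019 -0.0802]
179 [-0.2032 -0.0813]
184 [-0.2031 -0.0814]
```

View pics/final.png

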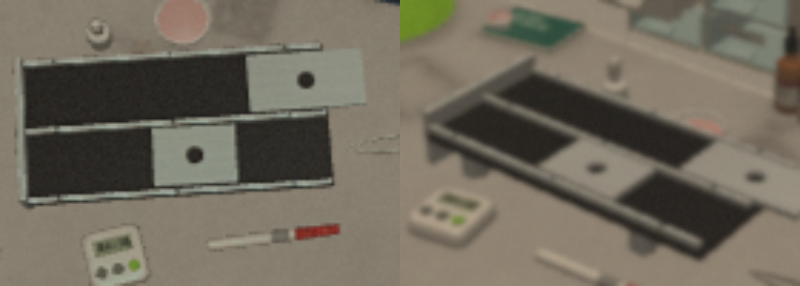

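The long plate lies flat between its ribs and overhangs the end at crop cols 322–365, about 40–41 mm. The short plate and the bystanders haven't moved, and the arm is clear.

```bash
python3 -c "
from station import *
print(finish_job())"
```

```text
the job is handed in; nothing more can be done
None
```

I pushed the long plate along the far lane until it overhangs the open end by about 4 cm; it lies flat in its lane, nothing else appears to have moved, and the job is handed in.

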